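# Refit the air-filter cover and lock its quarter-turn stud

## Robot

A 6-joint arm with a two-finger parallel gripper is mounted at the origin on the work surface. World frame = base frame: x ahead of the robot, y to its left, z up, the work surface at z = 0. Lengths are in m, angles in rad, forces in N, time in s.
With the tool pointing down it reaches from about 0.425 to 1.125 m from the base axis. Payload 14.9 kg.
Tool frame: the origin (TCP) lies at the very end of the fingers, on their centre line; the grasp point (between the pads) lies env.pinch_z behind it (env.pinch_z is the distance from the TCP to the grasp point, in m); x points along the fingers, z is the direction in which the jaws open and shut, and the axes are right-handed (so a half turn about x gives the same grasp; the last joint's range is limited). The gripper opens to 91 mm and grips with 3 to 60 N. Pads are 32 mm wide; open, the fingers measure 118 mm over their backs; the gripper's body (76 mm by 178 mm) begins 60 mm behind the grasp point.
Start: joints at [-1.341, 0.379, 1.734, -0, 1.028, -0.033], TCP at [0.182, -0.676, 0.189] pointing down, gripper open.
Joint ranges: [-2.77, 2.77], [-0.74, 2.19], [0, 2.66], [-1.06, 4.2], [0.31, 2.87], [-3.08, 3.08]. Speed limits (rad/s): [1.89, 1.89, 2.39, 3.14, 3.14, 3.14].

## Interface

Orientations are given as a rotation vector (axis times angle).
In Python, from rig import read_state, cams, order, env gives the robot as it stands. The module is installed in compiled form; this text tells all that it offers.
- The arm moves only by the tool jog_arm, never from a script. Its argument "series" is a list of rows, each a list of 2 entries, a list of its own where there are three numbers: the shift along the tool's x, y, z in mm, then the turn, a rotation vector about the tool's x, y, z in rad. A call has 1 to 5 rows; each row is the pose to reach, as a shift and turn from the pose commanded when the call began, along the tool's axes at that moment; what a row does not reach only later rows make up. A row lasts 1/12 s, in which the tool goes at most 41.7 mm and 7.16 degrees, less where a joint would pass 70% of its speed; a pose out of reach is approached as far as the arm can. A call with a gripper value outside its range is refused whole. "gripper" is the gripper's target within -1 to 1 (shut at 1, half-way at 0, fully open at -1), set as the call begins (left out, the last holds). The fingers move at their own pace and stop on an object; "force" is the grip in N (left out, the last holds). Time passes only in rows, so rows that repeat a pose let the fingers close. It gives the time, the measured TCP pose, the force and the opening at its end, in the units of the state.
- read_state(): the state, without advancing time (a new reading comes with each control period).
- cams.read_camera(name): name is "scene" or "top" or "wrist"; returns a dict with "img" (384x512x3 uint8, blue, green, red), "depth" (384x512 float32, m along the optical axis (not along the pixel's ray), 0 where there is no reading), "fx", "fy", "cx", "cy" (pixels), "R" (3x3) and "t" (3): a world point X has camera coordinates R X + t; the wrist camera has in their place "T_tool_cam" (4x4, takes a point from camera to tool coordinates, whose origin is the TCP and whose axes are the tool frame's). Camera axes: x right, y down, z forward; pixel columns grow to the right and rows downward; lengths in m; the calibration is good to about 2 mm. A picture is of the moment at which its call begins: read the wrist's pose just before it.
- order.finish_job(): hands the job in, once; it reports no verdict.
The state is a dict: "clock": time; "joint_positions": joint angles; "joint_velocities": joint speeds; "effort": joint torques, N m; "tool_pos": TCP position; "eef_rot": TCP orientation; "wrist_force": force on the tool from outside, world axes, zero at the start; "moment": the same for the moment, N m; "gripper_width": opening from 0.0 (shut) to 1.0 (fully open).
Only numpy, scipy, OpenCV 4.12 (cv2) and the standard library are available. Lean on these libraries where they do the work, as an engineer would, in place of code of your own. Each camera call takes 0.05 s, during which the arm holds its last target. There are 200 camera calls.

## Task

Put the loose cover back on the air-filter housing so that it sits fully down over the rim, then press its T-handle stud in and turn it a quarter turn clockwise until the cross-pin catches and the stud stays in by itself. Feel for the slot with light pressure and do not force the stud or the cover; let go at the end and leave everything else on the bench where it is.

Things in the scene. Friction and masses are not known exactly. Their poses are not given: they have to be found in the camera images.
- housing: black plastic air-filter housing bolted to the bench, 216 x 156 x 76 mm (x, y, z), with inlet snorkel on its +x end and outlet stub on its -y side, both lower than the rim. Origin: centre of its underside; x along its long side, z up. More than 40 N between cover (or its stud) and housing damages the plastic; under 15 N is enough for the whole job
- rim (a point): centre of the raised rectangular rim round the filter opening, at the height of the rim's top, 76 mm above the housing's origin; axes as the housing. The rim is 140.5 x 100.5 mm outside (x, y) and stands 14 mm above its shoulder; its uppermost 5 mm slope in by 2.75 mm a side as a lead-in for the cover's skirt
- slot (a point): centre of the top of the steel receptacle plate (36 x 36 mm, 5.5 mm thick) on a post in the middle of the rim, 10.5 mm below the rim's top; axes as the HOUSING. The plate's slot for the stud's cross-pin is 31 x 7.4 mm and runs roughly along x, but the plate swivels stiffly and sits up to 0.6 rad off, either way. That angle is not measured: find it by feel (or see it while the cover is off)
- notch (a point): where the middle of the cross-pin rests when caught, under the receptacle plate; axes as the housing. Once through the plate the pin turns only clockwise (seen from above), from the slot to a 2.5 mm deep notch 90 degrees on, where the spring lifts it in; stops stand about 20 degrees before the slot and beyond the notch
- cover: dark grey rectangular cover, 150 x 110 x 17 mm, about 0.25 kg with its stud, lying on the bench right way up. Origin: centre of its underside (skirt's lower edge); x along its long side. Skirt 12 mm deep, 142 x 102 mm inside: 0.75 mm play a side on the rim. It fits either way round (turned 180 degrees too). Fully down, its origin is 64 mm above the housing's and 12 mm below the rim's top
- stud_grip (a point): centre of the steel T-handle of the captive quarter-turn stud in the middle of the cover: the place to grasp cover and stud. Handle 46 mm long (its x), 12 mm thick (its y), 24 mm high (z, up). With the stud out it is 57 mm above the cover's origin, pressed right in 43 mm; only a 10 mm stem lies between it and the cover. The stud turns in the cover against 0.03 N m of friction
- cross_pin (a point): middle of the stud's cross-pin (28 mm long along the handle's x, 5 mm thick, flat underneath), 51 mm below stud_grip, under the cover; axes as the handle. The handle must be in line with the slot within about 0.08 rad for the pin to enter. Handle and pin are the same after half a turn
- stud (a joint): how far the stud is pressed into the cover, m: 0 out, 0.014 right in. A spring pushes it out: 2.7 N at 0, plus 0.45 N per mm (9 N right in). With the cover seated: at 0.002 the pin lands on the receptacle plate if not over the slot; from 0.0125 to 0.014 it is through the plate and free to turn; caught in the notch the stud stays at about 0.010
- screwdriver: bystander: screwdriver with orange handle, 180 mm
- socket_big: bystander: steel socket 32 mm across, 42 mm high
- socket_small: bystander: steel socket 22 mm across, 32 mm high
- spray_can: bystander: spray can 52 mm across, 160 mm high
- paste_tin: bystander: tin 72 mm across, 60 mm high
- oil_filter: bystander: white oil filter 76 mm across, 88 mm high
- old_element: bystander: dirty filter element 118 x 78 x 20 mm

How it is judged:
By the outcome, as a careful person would: the job done as asked, in the order asked, and still so for the second after the job is handed in, with the robot touching nothing.
It also fails if it takes over 70 s, if anything falls off the work surface, if the arm or the gripper's body presses on something with over 40 N, if the wrist force passes 120 N, or if a joint passes its speed limit or range.

## Working session

There is one attempt and no reset: what is moved stays moved. The work goes in short steps, Python scripts to look and compute and a tool call to move; the robot and the scene stay as the last step left them, time stands still between calls to the robot, and variables do not carry over. Pictures are saved under pics/ and viewed, about 8 in all and at most 12, crops included, and the job is handed in when it is done.

Besides the shell and the picture viewer there is one more tool, called after ">>>" by a JSON object that holds its "api" and its "payload". jog_arm: Moves the arm, as the interface text tells. Its arguments: {"type":"object","properties":{"series":{"type":"array"},"gripper":{"type":"number"},"force":{"type":"number"}},"required":["series"]}

```bash
mkdir -p pics
cat > h.py <<'E'
import numpy as np, cv2
from scipy.spatial.transform import Rotation as Ro
from rig import read_state, cams, order, env
def pts(c, s=None):
    d=c["depth"]; v,u=np.mgrid[:384,:512]
    P=np.stack([(u-c["cx"])*d/c["fx"],(v-c["cy"])*d/c["fy"],d],-1)
    if "R" in c: W=(P-c["t"])@c["R"]
    else:
        T=c["T_tool_cam"]; P=P@T[:3,:3].T+T[:3,3]
        W=P@Ro.from_rotvec(s["eef_rot"]).as_matrix().T+s["tool_pos"]
    W[d==0]=np.nan
    return W
E
python3 - <<'E'
from h import *
s=read_state(); print(s, env.pinch_z)
for n in("top","scene"):
    c=cams.read_camera(n); cv2.imwrite(f"pics/{n}0.png",c["img"]); np.savez(f"{n}0.npz",**c)
    print(n,c["fx"],c["R"].round(3).tolist(),c["t"])
a=cv2.imread("pics/top0.png"); cv2.imwrite("pics/top0b.png",cv2.resize(a,(800,600)))
E
```

```text
{'clock': 0.0, 'joint_positions': array([-1.34130004e+00,  3.79416315e-01,  1.73481153e+00,  6.60856951e-06,
        1.02848380e+00, -3.32947364e-02]), 'joint_velocities': array([-0.00127583,  0.00128129, -0.00204107, -0.00063772,  0.00052243,
        0.00044475]), 'effort': array([ 2.85006208e-03, -7.63722754e+01, -4.34365189e+01,  6.52058492e-02,
        4.24256420e-02, -1.11969819e-04]), 'tool_pos': array([ 0.18174303, -0.67553854,  0.18856762]), 'eef_rot': array([ 1.01418667,  1.32300814, -1.01299655]), 'wrist_force': array([-0.96777002,  0.14920985,  0.25041585]), 'moment': array([ 0.00027092,  0.00231763, -0.01649465]), 'gripper_width': 0.9978798755637432} 0.0188
top 458.4824804972386 [[0.02, -1.0, -0.008], [-0.992, -0.019, -0.125], [0.125, 0.011, -0.992]] [0.03367577 0.57946486 0.98911123]
scene 357.40604616862726 [[0.879, 0.476, 0.022], [0.275, -0.471, -0.838], [-0.389, 0.743, -0.545]] [-0.52191985 -0.08092055  0.9948961 ]
```

View pics/top0b.png

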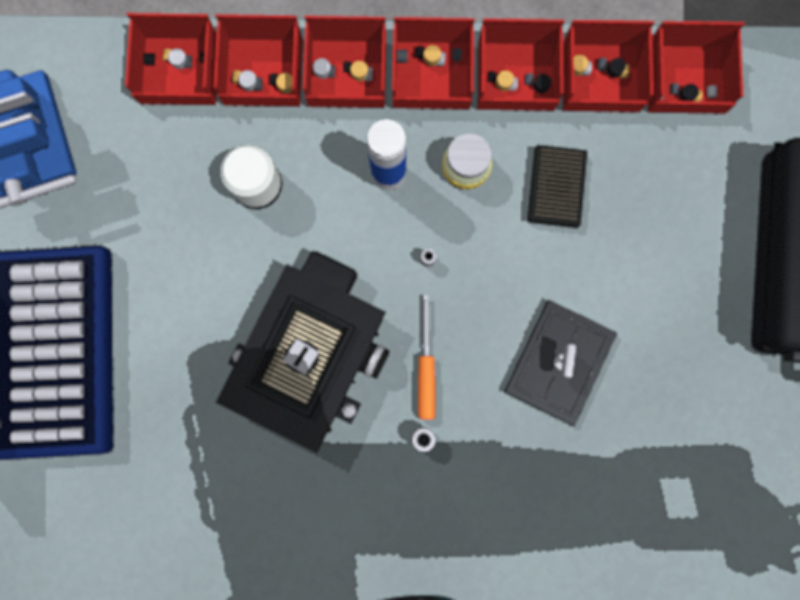

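View pics/scene0.png

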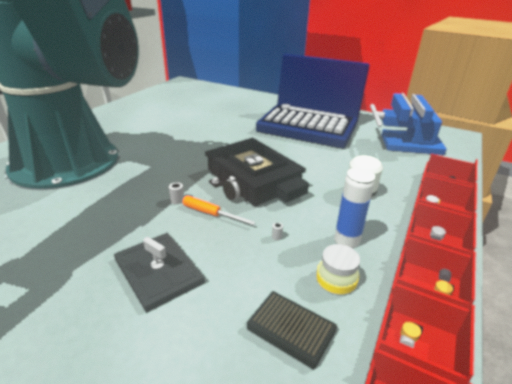

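The top view shows the cover at about (560,360) of 800x600 with its handle on it, and the housing at (300,355) with the slotted plate visible in the middle. The screwdriver and both sockets lie between them.

Run:
```python
from h import *
c=dict(np.load("top0.npz")); W=pts(c); Z=W[...,2]
v,u=np.mgrid[:384,:512]
def roi(x0,x1,y0,y1): return (u>=x0)&(u<x1)&(v>=y0)&(v<y1)
def rect(m,name):
    m=cv2.morphologyEx(m.astype(np.uint8),cv2.MORPH_OPEN,np.ones((2,2)))
    P=W[m>0]; r=cv2.minAreaRect((P[:,:2]*1000).astype(np.float32)); b=cv2.boxPoints(r)
    e=max([b[1]-b[0],b[2]-b[1]],key=np.linalg.norm)
    print(name,len(P),"ctr",np.round(r[0],1),"size",np.round(r[1],1),"long-axis deg",np.degrees(np.arctan2(e[1],e[0])).round(2),"z",np.nanmedian(P[:,2]).round(4), "mean",P.mean(0).round(4))
R=roi(315,400,185,275)
rect(R&(Z>.009)&(Z<.026),"cover"); rect(R&(Z>.045),"handle")
H=roi(135,260,155,295)
print(np.histogram(Z[H],bins=np.arange(-.01,.11,.005)))
rect(H&(Z>.071),"rim"); rect(H&(Z>.053)&(Z<.0705),"shoulder")
```

```text
cover 3118 ctr [nan nan] size [0. 0.] long-axis deg nan z 0.0177 mean [nan nan nan]
handle 155 ctr [ 497.5 -200.7] size [17.9 51.6] long-axis deg -36.77 z 0.0684 mean [nan nan nan]
(array([  25, 3466, 5530,  239,   63,   51,   20,   11,    8,   45,  127,
        684,  866, 1345, 3673,  606,  303,  356,   10,    0,    0,    0,
          0]), array([-0.01 , -0.005,  0.   ,  0.005,  0.01 ,  0.015,  0.02 ,  0.025,
        0.03 ,  0.035,  0.04 ,  0.045,  0.05 ,  0.055,  0.06 ,  0.065,
        0.07 ,  0.075,  0.08 ,  0.085,  0.09 ,  0.095,  0.1  ,  0.105]))
rim 633 ctr [493.7 175.1] size [ 97.4 142.7] long-axis deg -25.96 z 0.074 mean [nan nan nan]
shoulder 5696 ctr [nan nan] size [0. 0.] long-axis deg nan z 0.0621 mean [nan nan nan]
```

```bash
cat >> h.py <<'E'
def rot_down(yaw):
    # tool x down, tool z (jaws) horizontal at angle yaw
    z=np.array([np.cos(yaw),np.sin(yaw),0]); x=np.array([0,0,-1.]); return np.stack([x,np.cross(z,x),z],1)
def best_yaw(s,yaw):
    R0=Ro.from_rotvec(s["eef_rot"]).as_matrix(); y0=np.arctan2(R0[1,2],R0[0,2])
    return y0+(yaw-y0+np.pi/2)%np.pi-np.pi/2
def go(p,yaw,p0=None):
    s=read_state(); R0=Ro.from_rotvec(s["eef_rot"]).as_matrix()
    y=best_yaw(s,yaw); R=rot_down(y)
    print("t",round(s["clock"],2),"tcp",s["tool_pos"].round(4),"yaw now",np.arctan2(R0[1,2],R0[0,2]).round(4),"target",round(y,4))
    print("shift mm",(R0.T@(np.array(p)-s["tool_pos"])*1000).round(2),"turn",Ro.from_matrix(R0.T@R).as_rotvec().round(4),"F",s["wrist_force"].round(2),"q6",s["joint_positions"].round(2))
E
python3 - <<'E'
from h import *
print(cams.read_camera("wrist")["T_tool_cam"].round(3))
c=dict(np.load("top0.npz")); W=pts(c); Z=W[...,2]; v,u=np.mgrid[:384,:512]
m=(u>315)&(u<400)&(v>185)&(v<275)
P=W[m&(Z>.009)&(Z<.026)]; P=P[np.isfinite(P).all(1)]
r=cv2.minAreaRect((P[:,:2]*1000).astype(np.float32)); print(r)
P=W[m&(Z>.062)]; print(P.shape,np.c_[P[:,:2]].round(3)[::6].tolist())
s=read_state()
go([.47,-.2,.3],0)
E
```

```text
[[ 0.    -0.291  0.957 -0.195]
 [-0.    -0.957 -0.291  0.083]
 [ 1.    -0.    -0.    -0.   ]
 [ 0.     0.     0.     1.   ]]
((498.0494689941406, -192.40603637695312), (110.81089782714844, 150.71688842773438), 64.54042053222656)
(130, 3) [[0.521, -0.193], [0.517, -0.189], [0.515, -0.189], [0.512, -0.188], [0.51, -0.189], [0.508, -0.188], [0.508, -0.199], [0.506, -0.197], [0.504, -0.196], [0.502, -0.195], [0.5, -0.194], [0.497, -0.194], [0.495, -0.192], [0.493, -0.192], [0.491, -0.192], [0.489, -0.19], [0.487, -0.188], [0.485, -0.186], [0.482, -0.186], [0.48, -0.186], [0.478, -0.186], [0.476, -0.189]]
t 0.15 tcp [ 0.1818 -0.6757  0.1888] yaw now -1.308 target -0.0
shift mm [-110.93  401.91 -384.56] turn [-1.308e+00 -7.000e-04 -5.000e-04] F [0.95 0.43 0.37] q6 [-1.34  0.38  1.73 -0.    1.03 -0.03]
```

>>> {"api": "jog_arm", "payload": {"series": [[[0,140,-125],[0.26,0,0]],[[0,140,-125],[0.26,0,0]],[[0,140,-125],[0.26,0,0]],[[0,140,-125],[0.26,0,0]],[[0,140,-125],[0.26,0,0]]], "gripper": -1}}

```text
clock: 0.57
tool_pos: [0.2858, -0.5153, 0.1888]
eef_rot: [1.207, 1.212, -1.206]
wrist_force: [0.9, -0.9, -0.1]
gripper_width: 1.004
```

```bash
python3 -c "
from h import *
go([.498,-.192,.2],-np.pi/2)"
```

```text
t 0.57 tcp [ 0.2858 -0.5153  0.1888] yaw now -1.5671 target -1.5708
shift mm [ -10.8   213.35 -322.56] turn [ 0.0037 -0.0014  0.0003] F [ 0.93 -0.94 -0.11] q6 [-1.1   0.21  1.96  0.    0.97  0.46]
```

>>> {"api": "jog_arm", "payload": {"series": [[[-11,213,-322],[0,0,0]],[[-11,213,-322],[0,0,0]],[[-11,213,-322],[0,0,0]],[[-11,213,-322],[0,0,0]],[[-11,213,-322],[0,0,0]]]}}

```text
clock: 0.98
tool_pos: [0.3995, -0.3431, 0.1952]
eef_rot: [1.207, 1.21, -1.207]
wrist_force: [0.6, -0.4, 0.3]
gripper_width: 0.999
```

```bash
python3 -c "
from h import *
go([.498,-.192,.2],-np.pi/2)"
```

```text
t 0.98 tcp [ 0.3995 -0.3431  0.1952] yaw now -1.5683 target -1.5708
shift mm [  -4.78   98.84 -150.81] turn [ 0.0025  0.     -0.0001] F [ 0.59 -0.41  0.35] q6 [-0.75  0.1   2.08  0.    0.97  0.81]
```

>>> {"api": "jog_arm", "payload": {"series": [[[-5,99,-151],[0,0,0]],[[-5,99,-151],[0,0,0]],[[-5,99,-151],[0,0,0]],[[-5,99,-151],[0,0,0]],[[-5,99,-151],[0,0,0]]]}}

```text
clock: 1.4
tool_pos: [0.4994, -0.19, 0.2004]
eef_rot: [1.206, 1.211, -1.205]
wrist_force: [-0.1, -0.2, -0.9]
gripper_width: 1.004
```

Run:
```python
from h import *
go([.498,-.192,.2],-np.pi/2)
s=read_state(); c=cams.read_camera("wrist"); np.savez("w1.npz",**c); cv2.imwrite("pics/w1.png",c["img"])
W=pts(c,s); Z=W[...,2]; ok=np.isfinite(Z)
def rect(m,n):
    P=W[m&ok]; r=cv2.minAreaRect((P[:,:2]*1000).astype(np.float32)); print(n,len(P),r,"z",np.median(P[:,2]))
near=(np.hypot(W[...,0]-.498,W[...,1]+.192)<.11)
print(np.histogram(Z[near&ok],bins=np.arange(-.01,.1,.005)))
rect(near&(Z>.012)&(Z<.022),"cover"); rect(near&(Z>.062)&(Z<.075),"handle top");
```

```text
t 1.4 tcp [ 0.4994 -0.19    0.2004] yaw now -1.5658 target -1.5708
shift mm [ 0.43 -1.44  1.97] turn [ 0.005  -0.0003 -0.0006] F [-0.1  -0.16 -0.92] q6 [-0.41  0.1   2.06  0.    0.98  1.16]
(array([   0, 5861, 5568,    0,   79, 9432,   57,    0,    0,    0,    0,
          6,   11,   10,   14,  412,   16,    0,    0,    0,    0]), array([-0.01 , -0.005,  0.   ,  0.005,  0.01 ,  0.015,  0.02 ,  0.025,
        0.03 ,  0.035,  0.04 ,  0.045,  0.05 ,  0.055,  0.06 ,  0.065,
        0.07 ,  0.075,  0.08 ,  0.085,  0.09 ,  0.095]))
cover 9567 ((500.49853515625, -193.45030212402344), (110.36848449707031, 149.75025939941406), 64.81175994873047) z 0.017078384249997636
handle top 436 ((500.82220458984375, -193.24807739257812), (12.014362335205078, 45.69985580444336), 81.99675750732422) z 0.06855683228112368
```

View pics/w1.png

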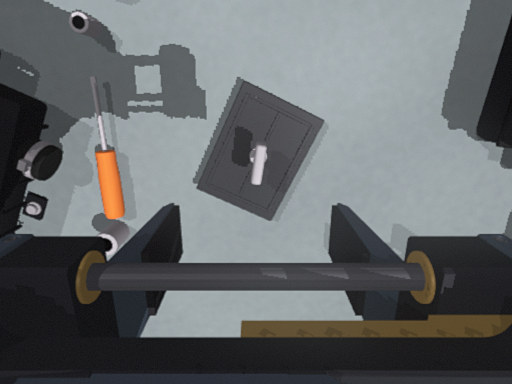

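The wrist view shows the cover unobstructed around (260,150) and its handle at (258,163). The depth-based rectangles match the known sizes to under a millimetre. Next I'll look at the housing from above, to see the rim and slot angle, before grasping.

>>> {"api": "jog_arm", "payload": {"series": [[[-5,-6,-184],[0,0,0]],[[-5,-6,-184],[0,0,0]],[[-5,-6,-184],[0,0,0]],[[-5,-6,-184],[0,0,0]],[[-5,-6,-184],[0,0,0]]]}}

```text
clock: 1.87
tool_pos: [0.4902, -0.0066, 0.2052]
eef_rot: [1.206, 1.212, -1.206]
wrist_force: [-0.0, -0.9, -0.1]
gripper_width: 0.994
```

>>> {"api": "jog_arm", "payload": {"series": [[[-5,0,-184],[0,0,0]],[[-5,0,-184],[0,0,0]],[[-5,0,-184],[0,0,0]],[[-5,0,-184],[0,0,0]],[[-5,0,-184],[0,0,0]]]}}

```text
clock: 2.28
tool_pos: [0.4903, 0.1777, 0.2104]
eef_rot: [1.207, 1.211, -1.205]
wrist_force: [-0.4, -0.7, -0.1]
gripper_width: 0.997
```

Run:
```python
from h import *
go([.494,.175,.21],-np.pi/2)
s=read_state(); c=cams.read_camera("wrist"); np.savez("w2.npz",**c,pos=s["tool_pos"],rot=s["eef_rot"])
W=pts(c,s); Z=W[...,2]; ok=np.isfinite(Z)
def rect(m,n):
    P=W[m&ok]; r=cv2.minAreaRect((P[:,:2]*1000).astype(np.float32)); print(n,len(P),r,"z",np.median(P[:,2]))
d=np.hypot(W[...,0]-.494,W[...,1]-.175)
print(np.histogram(Z[(d<.1)&ok],bins=np.arange(0,.1,.004)))
rect((d<.1)&(Z>.074)&(Z<.08),"rim top"); rect((d<.1)&(Z>.0665)&(Z<.08),"rim");rect((d<.028)&(Z>.0635)&(Z<.069),"plate")
rect((d<.16)&(Z>.059)&(Z<.065),"shoulder")
a=c["img"]; cv2.imwrite("pics/w2.png",cv2.resize(a[60:300,130:390],(780,720))[:600])
```

```text
t 2.28 tcp [0.4903 0.1777 0.2104] yaw now -1.5664 target -1.5708
shift mm [0.41 3.72 2.72] turn [ 0.0044 -0.0006 -0.0005] F [-0.35 -0.7  -0.12] q6 [0.3  0.07 2.08 0.   0.99 1.87]
(array([  206,    41,    53,    29,    24,     0,     0,     1,     6,
          13,    24,    64,  1842,  3566,  1625, 10211,  1023,   363,
        1358,   663,     0,     0,     0,     0]), array([0.   , 0.004, 0.008, 0.012, 0.016, 0.02 , 0.024, 0.028, 0.032,
       0.036, 0.04 , 0.044, 0.048, 0.052, 0.056, 0.06 , 0.064, 0.068,
       0.072, 0.076, 0.08 , 0.084, 0.088, 0.092, 0.096]))
rim top 1640 ((498.865234375, 176.6070098876953), (98.06373596191406, 137.78298950195312), 65.14088439941406) z 0.07578089921246213
rim 2514 ((498.5250549316406, 176.66221618652344), (100.57068634033203, 141.00331115722656), 65.14787292480469) z 0.07511329073123839
plate 817 ((498.7444152832031, 176.5591278076172), (36.050262451171875, 36.35234832763672), 59.25688552856445) z 0.0653853484718131
shoulder 15339 ((494.71588134765625, 168.7327423095703), (173.98606872558594, 216.7796173095703), 65.2073974609375) z 0.06195762443074615
```

View pics/w2.png

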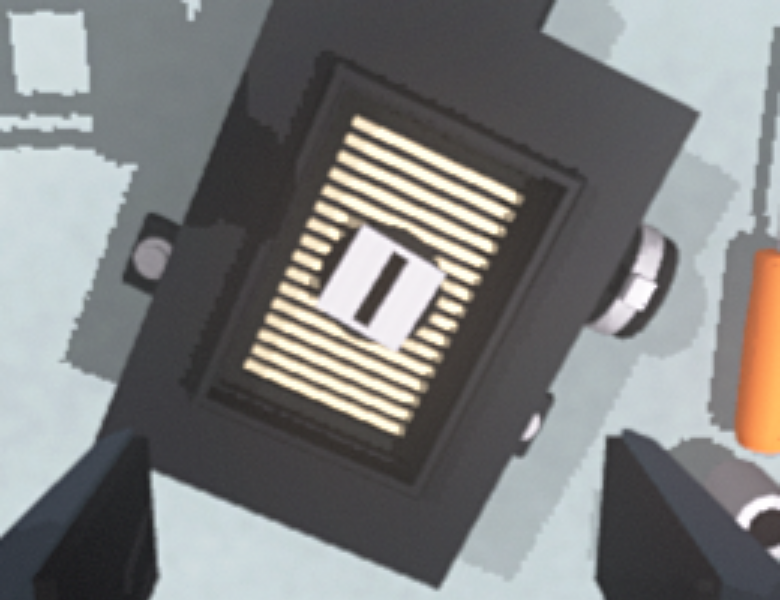

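The crop shows the rim outline and the plate at about (380,290), with its dark slot running from (400,255) to (365,315). That gives a slot yaw of about -30.7°, while the rim is at (498.6,176.6) mm with yaw -24.9°. The later clockwise turns would run joint 6 out of range, so I'll turn the wrist half a turn first.

>>> {"api": "jog_arm", "payload": {"series": [[[0,0,0],[-0.6,0,0]],[[0,0,0],[-0.6,0,0]],[[0,0,0],[-0.6,0,0]],[[0,0,0],[-0.6,0,0]],[[0,0,0],[-0.6,0,0]]]}}

```text
clock: 2.75
tool_pos: [0.4905, 0.1738, 0.21]
eef_rot: [0.75, 1.438, -0.75]
wrist_force: [-0.3, 0.3, 0.2]
gripper_width: 1.002
```

>>> {"api": "jog_arm", "payload": {"series": [[[0,0,0],[-0.6,0,0]],[[0,0,0],[-0.6,0,0]],[[0,0,0],[-0.6,0,0]],[[0,0,0],[-0.6,0,0]],[[0,0,0],[-0.6,0,0]]]}}

```text
clock: 3.17
tool_pos: [0.4905, 0.1738, 0.21]
eef_rot: [0.284, 1.552, -0.284]
wrist_force: [-0.3, -0.6, 0.1]
gripper_width: 1.004
```

>>> {"api": "jog_arm", "payload": {"series": [[[0,0,0],[-0.6,0,0]],[[0,0,0],[-0.6,0,0]],[[0,0,0],[-0.6,0,0]],[[0,0,0],[-0.6,0,0]],[[0,0,0],[-0.6,0,0]]]}}

```text
clock: 3.58
tool_pos: [0.4904, 0.1738, 0.21]
eef_rot: [-0.187, 1.563, 0.187]
wrist_force: [-0.3, 0.5, 0.1]
gripper_width: 0.997
```

>>> {"api": "jog_arm", "payload": {"series": [[[0,0,0],[-0.6,0,0]],[[0,0,0],[-0.6,0,0]],[[0,0,0],[-0.6,0,0]],[[0,0,0],[-0.6,0,0]],[[0,0,0],[-0.6,0,0]]]}}

```text
clock: 4.0
tool_pos: [0.4905, 0.1738, 0.21]
eef_rot: [-0.655, 1.47, 0.655]
wrist_force: [-0.7, 0.4, -0.6]
gripper_width: 0.999
```

>>> {"api": "jog_arm", "payload": {"series": [[[0,0,0],[-0.6,0,0]],[[0,0,0],[-0.6,0,0]],[[0,0,0],[-0.6,0,0]],[[0,0,0],[-0.6,0,0]],[[0,0,0],[-0.6,0,0]]]}}

```text
clock: 4.42
tool_pos: [0.4905, 0.1738, 0.21]
eef_rot: [-1.111, 1.269, 1.111]
wrist_force: [-1.2, -0.2, -0.4]
gripper_width: 1.002
```

```bash
python3 -c "
from h import *
go([.5005,-.1933,.13],np.radians(82))"
```

```text
t 4.42 tcp [0.4905 0.1738 0.21  ] yaw now 1.4383 target 1.4312
shift mm [  80.07  -58.47 -362.52] turn [ 0.0071 -0.0002 -0.0003] F [-1.21 -0.25 -0.37] q6 [ 0.3   0.07  2.08 -0.    0.99 -1.14]
```

>>> {"api": "jog_arm", "payload": {"series": [[[0,-29,-181],[0.007,0,0]],[[0,-29,-181],[0.007,0,0]],[[0,-29,-181],[0.007,0,0]],[[0,-29,-181],[0.007,0,0]],[[0,-29,-181],[0.007,0,0]]]}}

```text
clock: 4.83
tool_pos: [0.4937, -0.0129, 0.2102]
eef_rot: [-1.1, 1.276, 1.099]
wrist_force: [-0.2, -0.0, 0.8]
gripper_width: 1.001
```

>>> {"api": "jog_arm", "payload": {"series": [[[0,-29,-181],[0,0,0]],[[0,-29,-181],[0,0,0]],[[0,-29,-181],[0,0,0]],[[0,-29,-181],[0,0,0]],[[0,-29,-181],[0,0,0]]]}}

```text
clock: 5.25
tool_pos: [0.4961, -0.1967, 0.2103]
eef_rot: [-1.1, 1.276, 1.099]
wrist_force: [-0.7, -0.1, -0.5]
gripper_width: 1.0
```

>>> {"api": "jog_arm", "payload": {"series": [[[50,0,0],[0,0,0]],[[80,0,0],[0,0,0]],[[80,0,0],[0,0,0]]]}}

```text
clock: 5.5
tool_pos: [0.4923, -0.1915, 0.1242]
eef_rot: [-1.094, 1.279, 1.108]
wrist_force: [-2.4, 1.4, -1.5]
gripper_width: 1.001
```

```bash
python3 -c "
from h import *
go([.5006,-.1933,.0382],np.radians(82))"
```

```text
t 5.5 tcp [ 0.4923 -0.1915  0.1242] yaw now 1.4236 target 1.4312
shift mm [85.92 -9.18 -0.8 ] turn [-0.0075  0.0024 -0.0087] F [-2.41  1.42 -1.49] q6 [-0.41  0.21  2.11 -0.    0.84 -1.84]
```

>>> {"api": "jog_arm", "payload": {"series": [[[25,-5,0],[0,0,0]],[[25,-5,0],[0,0,0]],[[25,-5,0],[0,0,0]],[[25,-5,0],[0,0,0]]]}}

```text
clock: 5.83
tool_pos: [0.5021, -0.1931, 0.107]
eef_rot: [-1.102, 1.274, 1.1]
wrist_force: [-0.3, 0.1, 0.0]
gripper_width: 1.001
```

```bash
python3 -c "
from h import *
go([.5006,-.1933,.0382],np.radians(82))"
```

```text
t 5.83 tcp [ 0.5021 -0.1931  0.107 ] yaw now 1.4253 target 1.4312
shift mm [68.75  1.53 -0.34] turn [-0.0059 -0.0003  0.0011] F [-0.27  0.11  0.04] q6 [-0.41  0.25  2.1  -0.    0.8  -1.84]
```

>>> {"api": "jog_arm", "payload": {"series": [[[20,1.5,-0.3],[-0.006,0,0]],[[40,1.5,-0.3],[-0.006,0,0]],[[60,1.5,-0.3],[-0.006,0,0]],[[68.7,1.5,-0.3],[-0.006,0,0]],[[68.7,1.5,-0.3],[-0.006,0,0]]]}}

```text
clock: 6.25
tool_pos: [0.4996, -0.1928, 0.0363]
eef_rot: [-1.105, 1.273, 1.107]
wrist_force: [-0.8, 0.6, -0.4]
gripper_width: 0.999
```

```bash
python3 -c "
from h import *
go([.5006,-.1933,.0382],np.radians(82))"
```

```text
t 6.25 tcp [ 0.4996 -0.1928  0.0363] yaw now 1.4312 target 1.4312
shift mm [-1.93 -1.05 -0.37] turn [ 0.0001  0.0003 -0.0012] F [-0.76  0.6  -0.36] q6 [-0.41  0.37  2.11 -0.    0.66 -1.84]
```

>>> {"api": "jog_arm", "payload": {"series": [[[-1,-1,-0.4],[0,0,0]],[[-1,-1,-0.4],[0,0,0]],[[-1,-1,-0.4],[0,0,0]],[[-1,-1,-0.4],[0,0,0]],[[-1,-1,-0.4],[0,0,0]]], "gripper": 1, "force": 30}}

```text
clock: 6.67
tool_pos: [0.5013, -0.1937, 0.0381]
eef_rot: [-1.106, 1.272, 1.105]
wrist_force: [0.0, -0.3, 0.3]
gripper_width: 0.668
```

>>> {"api": "jog_arm", "payload": {"series": [[[0,0,0],[0,0,0]],[[0,0,0],[0,0,0]],[[0,0,0],[0,0,0]],[[0,0,0],[0,0,0]],[[0,0,0],[0,0,0]]]}}

```text
clock: 7.08
tool_pos: [0.5009, -0.1935, 0.0374]
eef_rot: [-1.106, 1.272, 1.106]
wrist_force: [-0.5, -0.4, -0.2]
gripper_width: 0.299
```

```bash
python3 -c "
from h import *
go([.4996,-.1928,.0363],np.radians(82)); print(read_state()['gripper_width'])"
```

```text
t 7.08 tcp [ 0.5009 -0.1935  0.0374] yaw now 1.431 target 1.4312
shift mm [1.13 1.41 0.55] turn [-0.0002  0.     -0.0001] F [-0.46 -0.43 -0.19] q6 [-0.41  0.37  2.11 -0.    0.66 -1.84]
0.2991288098850825
```

>>> {"api": "jog_arm", "payload": {"series": [[[0,0,0],[0,0,0]],[[0,0,0],[0,0,0]],[[0,0,0],[0,0,0]],[[0,0,0],[0,0,0]],[[0,0,0],[0,0,0]]]}}

```text
clock: 7.5
tool_pos: [0.501, -0.1935, 0.0374]
eef_rot: [-1.106, 1.272, 1.106]
wrist_force: [0.6, -0.4, -0.1]
gripper_width: 0.126
```

>>> {"api": "jog_arm", "payload": {"series": [[[-10,0,0],[0,0,0]],[[-30,0,0],[0,0,0]],[[-60,0,0],[0,0,0]],[[-90,0,0],[0,0,0]],[[-115,0,0],[0,0,0]]]}}

```text
clock: 7.92
tool_pos: [0.5009, -0.1935, 0.1548]
eef_rot: [-1.106, 1.272, 1.105]
wrist_force: [-0.2, -0.1, -2.3]
gripper_width: 0.129
```

Run:
```python
from h import *
go([.4986,.1766,.152],np.radians(82.3)); print(read_state()['gripper_width'])
c=cams.read_camera("scene"); cv2.imwrite("pics/s1.png",c["img"])
```

```text
t 7.92 tcp [ 0.5009 -0.1935  0.1548] yaw now 1.4311 target 1.4364
shift mm [  2.73  53.83 366.21] turn [-0.0054 -0.0002  0.0005] F [-0.21 -0.08 -2.25] q6 [-0.41  0.17  2.08 -0.    0.89 -1.84]
0.12943092806755596
```

View pics/s1.png

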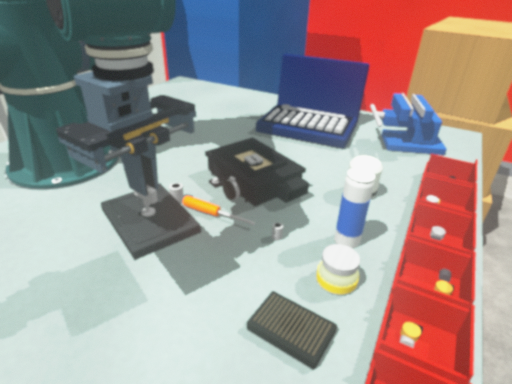

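The cover hangs level from the handle at about (150,215), with the bench items undisturbed. Next I'll carry it over to the rim.

>>> {"api": "jog_arm", "payload": {"series": [[[0,2,12],[0,0,0]],[[0,6,38],[0,0,0]],[[0,10,68],[0,0,0]],[[0,14,98],[0,0,0]],[[0,19,128],[0,0,0]]]}}

```text
clock: 8.38
tool_pos: [0.4989, -0.0624, 0.1517]
eef_rot: [-1.104, 1.273, 1.106]
wrist_force: [-0.0, 0.3, -2.7]
gripper_width: 0.125
```

>>> {"api": "jog_arm", "payload": {"series": [[[0,4,30],[-0.005,0,0]],[[0,9,60],[-0.005,0,0]],[[0,14,90],[-0.005,0,0]],[[0,18,120],[-0.005,0,0]],[[0,22,150],[-0.005,0,0]]]}}

```text
clock: 8.8
tool_pos: [0.4977, 0.0892, 0.1517]
eef_rot: [-1.109, 1.271, 1.11]
wrist_force: [0.7, -0.7, -2.8]
gripper_width: 0.125
```

>>> {"api": "jog_arm", "payload": {"series": [[[0,4,28],[0,0,0]],[[0,8,54],[0,0,0]],[[0,11,75],[0,0,0]],[[0,13,88],[0,0,0]],[[0,13,88],[0,0,0]]]}}

```text
clock: 9.22
tool_pos: [0.4972, 0.1783, 0.1519]
eef_rot: [-1.11, 1.27, 1.111]
wrist_force: [0.4, 0.8, -3.2]
gripper_width: 0.128
```

Run:
```python
from h import *
go([.4988,.1766,.117],np.radians(82.3))
s=read_state(); c=cams.read_camera("wrist"); W=pts(c,s); Z=W[...,2]; ok=np.isfinite(Z)
cv2.imwrite("pics/w3.png",c["img"])
m=ok&(abs(Z-(s["tool_pos"][2]-.0374+.017))<.006)&(np.hypot(W[...,0]-s["tool_pos"][0],W[...,1]-s["tool_pos"][1])<.1)
P=W[m]; print(len(P),cv2.minAreaRect((P[:,:2]*1000).astype(np.float32)),np.median(P[:,2]))
m=ok&(Z>.059)&(Z<.064)&(np.hypot(W[...,0]-.495,W[...,1]-.169)<.15); P=W[m]; print("shoulder",len(P),cv2.minAreaRect((P[:,:2]*1000).astype(np.float32)))
```

```text
t 9.22 tcp [0.4972 0.1783 0.1519] yaw now 1.438 target 1.4364
shift mm [34.9 -1.8 -1.5] turn [ 0.0016 -0.0002 -0.0009] F [ 0.36  0.81 -3.18] q6 [ 0.3   0.16  2.1   0.    0.88 -1.14]
18021 ((496.99365234375, 179.2574462890625), (110.33271026611328, 149.3638916015625), 65.2245864868164) 0.13152305378222892
shoulder 9019 ((486.12615966796875, 172.19903564453125), (158.33714294433594, 215.4541778564453), 58.148258209228516)
```

View pics/w3.png

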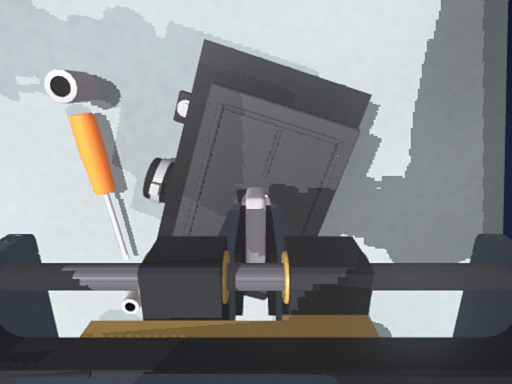

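Wrist view with the cover held: its long edges are parallel to the housing, with yaw 65.2° against 65.1° for the rim. I'll lower it in small steps and watch the force.

>>> {"api": "jog_arm", "payload": {"series": [[[15,-1.8,-1.5],[0,0,0]],[[25,-1.8,-1.5],[0,0,0]],[[33,-1.8,-1.5],[0,0,0]],[[33,-1.8,-1.5],[0,0,0]],[[33,-1.8,-1.5],[0,0,0]]]}}

```text
clock: 9.68
tool_pos: [0.4992, 0.1741, 0.119]
eef_rot: [-1.109, 1.272, 1.11]
wrist_force: [-0.3, -0.1, -2.7]
gripper_width: 0.126
```

```bash
python3 -c "
from h import *
go([.499,.1766,.1014],np.radians(82.3))"
```

```text
t 9.68 tcp [0.4992 0.1741 0.119 ] yaw now 1.4354 target 1.4364
shift mm [17.61  0.51  2.43] turn [-0.001  -0.0006 -0.0013] F [-0.25 -0.13 -2.67] q6 [ 0.29  0.21  2.11 -0.    0.82 -1.14]
```

>>> {"api": "jog_arm", "payload": {"series": [[[0,0.5,2.4],[0,0,0]],[[0,0.5,2.4],[0,0,0]],[[0,0.5,2.4],[0,0,0]],[[0,0.5,2.4],[0,0,0]]]}}

```text
clock: 10.02
tool_pos: [0.4997, 0.1773, 0.1199]
eef_rot: [-1.11, 1.269, 1.109]
wrist_force: [0.5, -0.2, -2.7]
gripper_width: 0.126
```

```bash
python3 -c "
from h import *
go([.499,.1766,.1014],np.radians(82.3))"
```

```text
t 10.02 tcp [0.4997 0.1773 0.1199] yaw now 1.4362 target 1.4364
shift mm [18.48  0.59 -0.75] turn [-0.0002  0.0003  0.0006] F [ 0.5  -0.22 -2.69] q6 [ 0.3   0.21  2.11  0.    0.82 -1.14]
```

>>> {"api": "jog_arm", "payload": {"series": [[[3,0.6,-0.7],[0,0,0]],[[6,0.6,-0.7],[0,0,0]],[[9,0.6,-0.7],[0,0,0]],[[11,0.6,-0.7],[0,0,0]],[[11,0.6,-0.7],[0,0,0]]]}}

```text
clock: 10.43
tool_pos: [0.4984, 0.1764, 0.1078]
eef_rot: [-1.109, 1.271, 1.11]
wrist_force: [0.2, 0.4, -2.7]
gripper_width: 0.131
```

```bash
python3 -c "
from h import *
go([.499,.1766,.1014],np.radians(82.3))"
```

```text
t 10.43 tcp [0.4984 0.1764 0.1078] yaw now 1.436 target 1.4364
shift mm [ 6.44 -0.57  0.28] turn [-0.0004 -0.0004 -0.0008] F [ 0.18  0.37 -2.72] q6 [ 0.3   0.23  2.12  0.    0.8  -1.14]
```

>>> {"api": "jog_arm", "payload": {"series": [[[1,-0.3,0],[0,0,0]],[[2,-0.3,0],[0,0,0]],[[3,-0.3,0],[0,0,0]],[[4,-0.3,0],[0,0,0]],[[4,-0.3,0],[0,0,0]]]}}

```text
clock: 10.85
tool_pos: [0.499, 0.1764, 0.1043]
eef_rot: [-1.109, 1.27, 1.109]
wrist_force: [-1.4, 0.3, -3.4]
gripper_width: 0.124
```

>>> {"api": "jog_arm", "payload": {"series": [[[0.7,0,0],[0,0,0]],[[1.4,0,0],[0,0,0]],[[2.0,0,0],[0,0,0]],[[2.5,0,0],[0,0,0]],[[2.5,0,0],[0,0,0]]]}}

```text
clock: 11.27
tool_pos: [0.499, 0.1764, 0.1019]
eef_rot: [-1.109, 1.27, 1.109]
wrist_force: [-0.5, 0.2, -2.7]
gripper_width: 0.133
```

```bash
python3 -c "
from h import *
go([.499,.1766,.1014],np.radians(82.3))"
```

```text
t 11.27 tcp [0.499  0.1764 0.1019] yaw now 1.436 target 1.4364
shift mm [ 0.47 -0.    0.15] turn [-0.0004 -0.0001 -0.0001] F [-0.47  0.2  -2.66] q6 [ 0.3   0.24  2.12 -0.    0.78 -1.14]
```

>>> {"api": "jog_arm", "payload": {"series": [[[0.3,0,0],[0,0,0]],[[0.6,0,0],[0,0,0]],[[0.6,0,0],[0,0,0]]]}}

```text
clock: 11.52
tool_pos: [0.4991, 0.1765, 0.1014]
eef_rot: [-1.109, 1.27, 1.109]
wrist_force: [0.1, -0.6, -2.1]
gripper_width: 0.128
```

>>> {"api": "jog_arm", "payload": {"series": [[[0.3,0,0],[0,0,0]],[[0.6,0,0],[0,0,0]],[[0.6,0,0],[0,0,0]]]}}

```text
clock: 11.77
tool_pos: [0.4991, 0.1765, 0.1009]
eef_rot: [-1.109, 1.27, 1.109]
wrist_force: [-1.1, 0.3, 1.3]
gripper_width: 0.129
```

>>> {"api": "jog_arm", "payload": {"series": [[[0.3,0,0],[0,0,0]],[[0.6,0,0],[0,0,0]],[[0.6,0,0],[0,0,0]]]}}

```text
clock: 12.02
tool_pos: [0.4991, 0.1765, 0.1002]
eef_rot: [-1.109, 1.27, 1.109]
wrist_force: [-1.0, -1.1, 3.0]
gripper_width: 0.128
```

The force rises right at the expected seated height (z 0.1014). Now I'll turn the handle clockwise into line with the slot.

>>> {"api": "jog_arm", "payload": {"series": [[[0,0,0],[0.09,0,0]],[[0,0,0],[0.18,0,0]],[[0,0,0],[0.27,0,0]],[[0,0,0],[0.36,0,0]],[[0,0,0],[0.402,0,0]]]}}

```text
clock: 12.43
tool_pos: [0.4992, 0.1766, 0.1002]
eef_rot: [-0.801, 1.418, 0.801]
wrist_force: [-0.6, 0.3, 2.8]
gripper_width: 0.124
```

>>> {"api": "jog_arm", "payload": {"series": [[[0.5,0,0],[0,0,0]],[[1,0,0],[0,0,0]],[[1.5,0,0],[0,0,0]],[[2,0,0],[0,0,0]],[[2,0,0],[0,0,0]]]}}

```text
clock: 12.85
tool_pos: [0.4992, 0.1765, 0.0982]
eef_rot: [-0.806, 1.416, 0.806]
wrist_force: [-1.1, 1.8, 3.4]
gripper_width: 0.13
```

```bash
python3 -c "
from h import *
go([.499,.1766,.0982],np.radians(59.26));print(read_state()['moment'])"
```

```text
t 12.85 tcp [0.4992 0.1765 0.0982] yaw now 1.0347 target 1.0343
shift mm [-0.04  0.17 -0.03] turn [0.0005 0.0002 0.0001] F [-1.06  1.76  3.38] q6 [ 0.3   0.25  2.12  0.    0.78 -0.74]
[ 0.32036126  0.11933084 -0.02487522]
```

>>> {"api": "jog_arm", "payload": {"series": [[[0.6,0,0],[0,0,0]],[[1.2,0,0],[0,0,0]],[[1.8,0,0],[0,0,0]],[[2.4,0,0],[0,0,0]],[[3,0,0],[0,0,0]]]}}

```text
clock: 13.27
tool_pos: [0.4992, 0.1765, 0.0952]
eef_rot: [-0.805, 1.416, 0.805]
wrist_force: [-0.6, 1.8, 5.4]
gripper_width: 0.128
```

>>> {"api": "jog_arm", "payload": {"series": [[[0.6,0,0],[0,0,0]],[[1.2,0,0],[0,0,0]],[[1.8,0,0],[0,0,0]],[[2.4,0,0],[0,0,0]],[[3,0,0],[0,0,0]]]}}

```text
clock: 13.68
tool_pos: [0.4992, 0.1765, 0.0922]
eef_rot: [-0.805, 1.416, 0.805]
wrist_force: [-1.6, 2.2, 6.7]
gripper_width: 0.129
```

>>> {"api": "jog_arm", "payload": {"series": [[[0.6,0,0],[0,0,0]],[[1.2,0,0],[0,0,0]],[[1.8,0,0],[0,0,0]],[[2.4,0,0],[0,0,0]],[[3,0,0],[0,0,0]]]}}

```text
clock: 14.1
tool_pos: [0.4992, 0.1765, 0.0893]
eef_rot: [-0.805, 1.416, 0.805]
wrist_force: [-2.0, 1.8, 7.3]
gripper_width: 0.131
```

```bash
python3 -c "
from h import *
go([.499,.1766,.0881],np.radians(59.26));print(read_state()['moment'])"
```

```text
t 14.1 tcp [0.4992 0.1765 0.0893] yaw now 1.0341 target 1.0343
shift mm [ 1.22  0.2  -0.06] turn [-0.0002  0.0002  0.0001] F [-1.98  1.83  7.29] q6 [ 0.3   0.26  2.12  0.    0.76 -0.74]
[0.37307174 0.26420006 0.01562864]
```

>>> {"api": "jog_arm", "payload": {"series": [[[0.4,0,0],[0,0,0]],[[0.8,0,0],[0,0,0]],[[1.1,0,0],[0,0,0]],[[1.1,0,0],[0,0,0]]]}}

```text
clock: 14.43
tool_pos: [0.4992, 0.1765, 0.0882]
eef_rot: [-0.805, 1.416, 0.805]
wrist_force: [-3.2, 2.0, 7.6]
gripper_width: 0.127
```

>>> {"api": "jog_arm", "payload": {"series": [[[0.3,0,0],[0,0,0]],[[0.3,0,0],[0,0,0]],[[0.3,0,0],[0,0,0]]]}}

```text
clock: 14.68
tool_pos: [0.4992, 0.1765, 0.088]
eef_rot: [-0.805, 1.416, 0.805]
wrist_force: [-1.8, 1.5, 8.7]
gripper_width: 0.127
```

>>> {"api": "jog_arm", "payload": {"series": [[[0,0,0],[0.08,0,0]],[[0,0,0],[0.16,0,0]],[[0,0,0],[0.24,0,0]],[[0,0,0],[0.32,0,0]],[[0,0,0],[0.4,0,0]]]}}

```text
clock: 15.1
tool_pos: [0.4993, 0.1766, 0.088]
eef_rot: [-0.493, 1.514, 0.493]
wrist_force: [-2.5, 1.8, 8.3]
gripper_width: 0.13
```

```bash
python3 -c "
from h import *
go([.499,.1766,.0880],np.radians(59.26-90));print(read_state()['moment'])"
```

```text
t 15.1 tcp [0.4993 0.1766 0.088 ] yaw now 0.6301 target -0.5365
shift mm [ 0.02  0.18 -0.18] turn [ 1.1666e+00  4.0000e-04 -2.0000e-04] F [-2.54  1.76  8.28] q6 [ 0.3   0.27  2.12  0.    0.76 -0.33]
[0.33638939 0.22504612 0.09210465]
```

>>> {"api": "jog_arm", "payload": {"series": [[[0,0,0],[0.08,0,0]],[[0,0,0],[0.16,0,0]],[[0,0,0],[0.24,0,0]],[[0,0,0],[0.32,0,0]],[[0,0,0],[0.4,0,0]]]}}

```text
clock: 15.52
tool_pos: [0.4993, 0.1766, 0.088]
eef_rot: [-0.18, 1.563, 0.181]
wrist_force: [-1.4, 1.5, 8.6]
gripper_width: 0.124
```

>>> {"api": "jog_arm", "payload": {"series": [[[0,0,0],[0.08,0,0]],[[0,0,0],[0.16,0,0]],[[0,0,0],[0.24,0,0]],[[0,0,0],[0.32,0,0]],[[0,0,0],[0.4,0,0]]]}}

```text
clock: 15.93
tool_pos: [0.4994, 0.1766, 0.088]
eef_rot: [0.134, 1.566, -0.133]
wrist_force: [-1.4, 1.9, 9.2]
gripper_width: 0.132
```

>>> {"api": "jog_arm", "payload": {"series": [[[0,0,0],[0.08,0,0]],[[0,0,0],[0.16,0,0]],[[0,0,0],[0.24,0,0]],[[0,0,0],[0.32,0,0]],[[0,0,0],[0.367,0,0]]]}}

```text
clock: 16.35
tool_pos: [0.4995, 0.1766, 0.0881]
eef_rot: [0.421, 1.529, -0.421]
wrist_force: [-1.4, 1.8, 8.5]
gripper_width: 0.125
```

Run:
```python
from h import *
s=read_state();go([.499,.1766,.0880],np.radians(59.26-90));print(s['moment'])
c=cams.read_camera("wrist"); cv2.imwrite("pics/w4.png",c["img"])
```

```text
t 16.35 tcp [0.4995 0.1766 0.0881] yaw now -0.5374 target -0.5365
shift mm [ 0.09 -0.24 -0.39] turn [-0.0009  0.0005 -0.0006] F [-1.38  1.82  8.45] q6 [0.3  0.27 2.12 0.   0.75 0.83]
[ 0.24380671  0.14381686 -0.01307723]
```

View pics/w4.png

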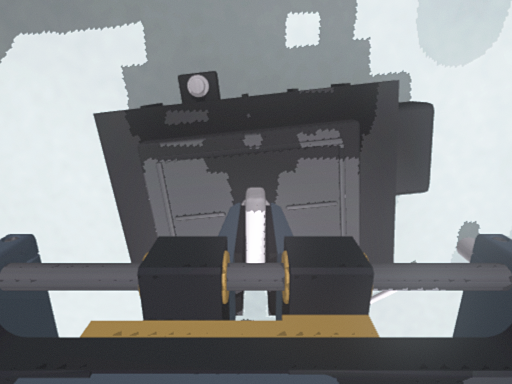

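The handle at (255,225) followed the gripper through the full 90°, and the cover sits square on the housing. Now I'll ease upward so the spring can lift the pin into the notch.

>>> {"api": "jog_arm", "payload": {"series": [[[-0.7,0,0],[0,0,0]],[[-1.4,0,0],[0,0,0]],[[-2.1,0,0],[0,0,0]],[[-2.8,0,0],[0,0,0]],[[-2.8,0,0],[0,0,0]]]}}

```text
clock: 16.82
tool_pos: [0.4994, 0.1766, 0.0909]
eef_rot: [0.418, 1.529, -0.417]
wrist_force: [-1.1, 1.0, 7.2]
gripper_width: 0.126
```

>>> {"api": "jog_arm", "payload": {"series": [[[-0.4,0,0],[0,0,0]],[[-0.8,0,0],[0,0,0]],[[-0.8,0,0],[0,0,0]]]}}

```text
clock: 17.07
tool_pos: [0.4994, 0.1766, 0.0915]
eef_rot: [0.418, 1.529, -0.417]
wrist_force: [1.4, 2.4, 4.3]
gripper_width: 0.129
```

>>> {"api": "jog_arm", "payload": {"series": [[[-0.3,0,0],[0,0,0]],[[-0.3,0,0],[0,0,0]],[[-0.3,0,0],[0,0,0]]]}}

```text
clock: 17.32
tool_pos: [0.4993, 0.1765, 0.0916]
eef_rot: [0.418, 1.53, -0.417]
wrist_force: [3.0, 2.5, 0.3]
gripper_width: 0.13
```

```bash
python3 -c "
from h import *
go([.4994,.1766,.0915],np.radians(59.26-90));print(read_state()['moment'])"
```

```text
t 17.32 tcp [0.4993 0.1765 0.0916] yaw now -0.5331 target -0.5365
shift mm [0.15 0.1  0.03] turn [ 0.0034  0.0004 -0.0004] F [3.03 2.45 0.31] q6 [0.3  0.26 2.12 0.   0.76 0.83]
[ 0.48100407 -0.59266905 -0.03221016]
```

The vertical force fell to about 0 while z held at 0.0916 (stud about 0.010), so the pin is caught. I'll release and back off.

>>> {"api": "jog_arm", "payload": {"series": [[[0,0,0],[0,0,0]],[[0,0,0],[0,0,0]],[[0,0,0],[0,0,0]],[[0,0,0],[0,0,0]],[[0,0,0],[0,0,0]]], "gripper": -0.2}}

```text
clock: 17.73
tool_pos: [0.4988, 0.1763, 0.0915]
eef_rot: [0.417, 1.531, -0.418]
wrist_force: [-0.2, -1.3, 1.3]
gripper_width: 0.467
```

>>> {"api": "jog_arm", "payload": {"series": [[[0,0,0],[0,0,0]],[[0,0,0],[0,0,0]],[[0,0,0],[0,0,0]],[[0,0,0],[0,0,0]],[[0,0,0],[0,0,0]]]}}

```text
clock: 18.15
tool_pos: [0.499, 0.1765, 0.0917]
eef_rot: [0.418, 1.53, -0.418]
wrist_force: [-0.5, -0.7, 0.3]
gripper_width: 0.596
```

>>> {"api": "jog_arm", "payload": {"series": [[[-10,0,0],[0,0,0]],[[-30,0,0],[0,0,0]],[[-60,0,0],[0,0,0]],[[-90,0,0],[0,0,0]],[[-110,0,0],[0,0,0]]]}}

```text
clock: 18.57
tool_pos: [0.4997, 0.1767, 0.2051]
eef_rot: [0.419, 1.528, -0.417]
wrist_force: [0.5, -0.1, -0.3]
gripper_width: 0.601
```

>>> {"api": "jog_arm", "payload": {"series": [[[0,0,0],[0,0,0]],[[0,0,0],[0,0,0]],[[0,0,0],[0,0,0]]]}}

```text
clock: 18.82
tool_pos: [0.4987, 0.1763, 0.2014]
eef_rot: [0.418, 1.53, -0.418]
wrist_force: [0.1, -0.1, -0.4]
gripper_width: 0.596
```

Run:
```python
from h import *
s=read_state(); c=cams.read_camera("wrist"); cv2.imwrite("pics/w5.png",c["img"]); W=pts(c,s); Z=W[...,2]; ok=np.isfinite(Z)
d=np.hypot(W[...,0]-.4988,W[...,1]-.1768)
def rect(m,n):
    P=W[m&ok]; print(n,len(P),cv2.minAreaRect((P[:,:2]*1000).astype(np.float32)),"z",np.percentile(P[:,2],[5,50,95]).round(4))
rect((d<.1)&(Z>.076)&(Z<.086),"cover top"); rect((d<.03)&(Z>.1)&(Z<.14),"handle top")
P=W[ok&(d<.1)&(Z>.076)&(Z<.086)]; A=np.c_[P[:,:2]-P[:,:2].mean(0),np.ones(len(P))]; print("tilt",np.linalg.lstsq(A,P[:,2],rcond=None)[0])
print(s["clock"],s["tool_pos"],s["wrist_force"],s["gripper_width"])
```

```text
cover top 12835 ((499.2014465332031, 176.5609588623047), (110.12600708007812, 150.2424774169922), 65.17439270019531) z [0.0797 0.081  0.0827]
handle top 641 ((499.4267883300781, 176.99485778808594), (45.65568542480469, 11.688276290893555), 59.55826950073242) z [0.1126 0.1226 0.1239]
tilt [ 7.04369143e-07 -3.81154417e-04  8.10758511e-02]
18.8167 [0.49866184 0.17633771 0.20136532] [ 0.06549868 -0.11686677 -0.44769741] 0.5959934436575128
```

View pics/w5.png

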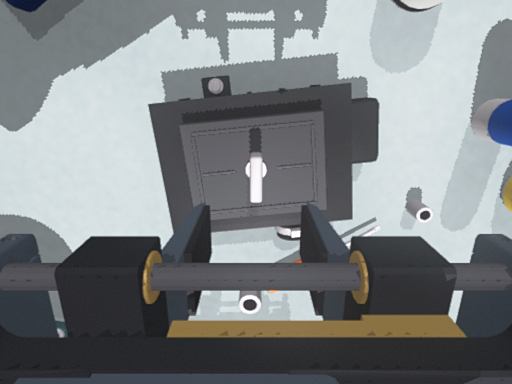

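The cover's top is level at z 81.0 mm, as expected for 64 + 17 mm. The handle, at (255,180), is at 59.6°, 90° on from the slot. Its top is near 123 mm, so the stud holds at about 0.010 unaided.

```bash
python3 -c "
from h import *
print(order.finish_job())"
```

```text
the job is handed in; nothing more can be done
None
```

The cover is back on the housing, fully down over the rim, with its stud latched. I've handed the job in at about 19 s of the 70 s allowed.

**What I did:** I measured the cover, rim and slot with the wrist camera and gripped the T-handle. I set the cover on the rim without any sideways push and turned the handle into line with the slot. Then I pressed the stud in, turned it 90° clockwise, let the spring lift the pin into the notch, let go and backed off.

**Last checks, with the gripper clear of the cover:**

| Check | Measured | Expected |
|---|---|---|
| Cover top height | 81.0 mm, level | 81 mm fully seated |
| Cover yaw against the rim | within 0.1° | in line |
| Handle angle from the slot | about 90.3° | 90° |
| Stud position, unaided | about 0.010 m | about 0.010 m when caught |
| Highest vertical force read | about 9 N | under 15 N |

As I eased up, the vertical force dropped to zero while the gripper stayed at the same height, which also shows the pin caught. No check failed or disagreed. I saw nothing else on the bench move, but I did not measure the other items afterwards.

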